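# Clear the leaning offcut and lock the dust port's bayonet ring

### The arm

A 6-joint arm with a two-finger parallel gripper is mounted at the origin on the work surface; the furniture and walls round the work are solid. World frame = base frame: x ahead of the robot, y to its left, z up, the work surface at z = 0. Lengths are in m, angles in rad, forces in N, time in s.
With the tool pointing down it reaches from about 0.325 to 0.75 m from the base axis. Payload 7.6 kg.
Tool frame: the origin (TCP) lies on the centre line of the jaws, within the pads' length; the fingertips stand tcp_to_tips ahead of it and the grasp point (between the pads) lies 3 mm ahead of it (tcp_to_tips is the distance from the TCP to the fingertips, in m); z points along the fingers, x is the direction in which the jaws open and shut, and the axes are right-handed (so a half turn about z gives the same grasp; the last joint's range is limited). The gripper opens to 85 mm and grips with 20 to 120 N. Pads are 22 mm wide; open, the fingers measure 114 mm over their backs; the gripper's body (76 mm by 85 mm) begins 54 mm behind the grasp point. The pads swing forward as they close: fully open they stand 13 mm farther back than shut.
Start: joints at [-1.235, 0.052, 1.401, -0, 1.689, -0.07], TCP at [0.207, -0.482, 0.233] pointing down, gripper open.
Joint ranges: [-2.9, 2.9], [-0.91, 2.17], [0.12, 2.37], [-1.06, 4.2], [0.26, 2.73], [-2.93, 2.93]. Speed limits (rad/s): [2.57, 2.57, 3.01, 3.14, 3.14, 3.14].

### API

Orientations are given as a unit quaternion [w, x, y, z].
In Python, from bench import state, read_camera, finish_job, silhouettes, spot_point, tcp_to_tips gives the robot as it stands.
- The arm moves only by the tool send_rows, never from a script. Its argument "series" is a list of rows, each an object with "xyz": the shift along the world's x, y, z in m, a list of three; "rot": the turn, a rotation vector about the world's x, y, z in degrees, a list of three; "gripper": the finger opening in m, from 0 to 0.0854. In form: [{"xyz": [tx, ty, tz], "rot": [wx, wy, wz], "gripper": gripper}, ...]. A call has 1 to 5 rows; each row shifts and turns the pose as measured when the row begins; what a row does not reach is not made up. A row lasts 1/10 s, in which the tool goes at most 50 mm and 8.59 degrees, less where a joint would pass 70% of its speed; a pose out of reach is approached as far as the arm can. A call with a gripper value outside its range is refused whole. The fingers move at their own pace and stop on an object; "squeeze" is the grip in N (left out, the last holds). Time passes only in rows, so rows that do not move let the fingers close. It gives the time, the measured TCP pose, the force and the opening at its end, in the units of the state.
- state(): the state, without advancing time (a new reading comes with each control period).
- read_camera(name): name is "scene" or "top" or "wrist"; returns a dict with "color" (480x640x3 uint8, red, green, blue), "range_z" (480x640 float32, m along the optical axis (not along the pixel's ray), 0 where there is no reading), "fx", "fy", "cx", "cy" (pixels), "k1" (the pictures are not rectified: a ray, as slopes to the right and down, at radius r is drawn at 1 + k1 r^2 times it, then the intrinsics apply), "R" (3x3) and "t" (3): a world point X has camera coordinates R X + t. Camera axes: x right, y down, z forward; pixel columns grow to the right and rows downward; lengths in m; the calibration is good to about 2 mm. A picture is of the moment at which its call begins.
- finish_job(): hands the job in, once; it reports no verdict.
Trained networks look in a picture, given as the dict that the camera call returned (one of the last four; its "shot" number tells which), for a name from the list of things; names that differ only in an ending like _2 or _b are one class to them, and where a whole thing is asked for, a point or a joint stands for the part that bears it (a point fixed in the world has none). Each returns a list of dicts, best first, with "score" (0 to 1); they miss things now and then, are a little off and sometimes report something else, mostly with a low value. They report only what shows in the picture. A call takes as long as a camera call.
- silhouettes(target, picture): "region" (480x640 bool, what is visible of it) and "xy" ([column, row] in pixels, amid what is visible of it).
- spot_point(target, picture): "xy" ([column, row] in pixels: a listed point, or the origin of a listed thing).
The state is a dict: "clock": time; "q": joint angles; "joint_vel": joint speeds; "effort": joint torques, N m; "position": TCP position; "tool_rot": TCP orientation; "ft_force": force on the tool from outside, world axes, zero at the start; "wrist_torque": the same for the moment, N m; "grip_width": finger opening in m.
Only numpy, scipy, OpenCV 4.12 (cv2) and the standard library are available. Lean on these libraries where they do the work, as an engineer would, in place of code of your own. Each camera call takes 0.05 s, during which the arm holds its last target. There are 200 camera calls.

### The job

A timber offcut has been left leaning on the handle of the dust port's bayonet ring. First clear it away: lay it flat inside the plywood scrap tray and let go of it. Then turn the ring clockwise by its black handle, about a quarter turn, until it clicks past its catch on to its stop and stays locked; let go, and leave the other things on the bench where they are.

Things in the scene. Friction and masses are not known exactly. Their poses are not given: they have to be found in the camera images.
- offcut_mid (a point): Centre of the loose straight pale timber offcut, a bar 34 x 190 x 18 mm (its own x, y, z axes: y along its length, z through its thickness), 50 to 100 g. It leans like a ramp at about 30 degrees: its low end stands on the bench on the robot's side of the dust port, it rests on the near end of the ring's black handle, and its upper 50 mm stick out over the handle.
- dust_port: Fixed round grey dust port, flange 150 mm across, 6 mm high, housing 120 mm across and 20 mm high; origin at the centre of its underside on the bench, z up. Yellow mark on its +x side (unlocked), broad green mark round its -y side (locked somewhere within it).
- ring_grip (a point): Point on the vertical turning axis of the bayonet ring, half-way up its handle, 50 mm above the bench. The ring is a knurled metal disc 110 mm across, its top 30 mm above the bench. Across it stands the black handle, a bar 90 mm long, 18 mm thick and 40 mm high (30 to 70 mm above the bench). The point's x axis runs along the handle to the end with the red mark and turns with the ring; z is up.
- ring (a joint): Ring angle, rad, growing clockwise seen from above; 0 unlocked (red mark at yellow), starts at 0 to 0.12. Locked lies anywhere from 1.42 to 1.68, different each time, known only by feel. Below 0.9 it turns easily and stays where left (regrasp there). Then a spring catch resists (to 0.55 N m) and throws it back below 1.3 if let go too soon; past it, it snaps on to a hard stop and holds.
- tray_in (a point): Centre of the inner floor of the fixed plywood scrap tray, floor 6 mm above the bench. Inside it measures 240 mm along its x axis and 110 mm along its y axis; the walls are 6 mm thick, their tops 28 mm above the bench (22 mm above the floor). z is up.
- dowel_can: Bystander: metal can with dowels, 73 mm across, 123 mm high, standing on the bench; origin at the centre of its underside.
- sanding_block: Bystander: brown sanding block 63 x 111 x 36 mm lying on the bench; origin at the centre of its underside.
- mallet: Bystander: wooden mallet standing on its head, 72 x 123 x 255 mm; origin at the centre of its underside.
- catch (a joint): Lift of the spring catch hidden in the port, m: 0 while the ring is free, rising to 0.004 as the ring passes it, and about 0.0008 when the ring is locked on its stop.

How it is judged:
By the outcome, as a careful person would: the job done as asked, in the order asked, and still so for the second after the job is handed in, with the robot touching nothing.
It also fails if it takes over 72 s, if anything falls off the work surface, if the arm or the gripper's body presses on something with over 40 N, if the wrist force passes 120 N, or if a joint passes its speed limit or range.

## Working session

There is one attempt and no reset: what is moved stays moved. The work goes in short steps, Python scripts to look and compute and a tool call to move; the robot and the scene stay as the last step left them, time stands still between calls to the robot, and variables do not carry over. Pictures are saved under pics/ and viewed, about 8 in all and at most 12, crops included, and the job is handed in when it is done.

Besides the shell and the picture viewer there is one more tool, called after ">>>" in YAML: its name, and indented under it one key for each argument. send_rows: Moves the arm, as the interface text tells. Its arguments: {"type":"object","properties":{"series":{"type":"array"},"squeeze":{"type":"number"}},"required":["series"]}

```bash
mkdir -p pics; ls; cat > h.py <<'E'
import numpy as np, cv2
from bench import *
def ray(c,u,v):
    K=np.array([[c['fx'],0,c['cx']],[0,c['fy'],c['cy']],[0,0,1.]])
    return cv2.undistortPoints(np.array([[[u,v]]],float),K,np.array([c['k1'],0,0,0,0.]))[0,0]
def world(c,u,v,z):
    return (np.array([*ray(c,u,v),1])*z-c['t'])@c['R']
def onplane(c,u,v,h):
    d=np.array([*ray(c,u,v),1])@c['R']; o=-c['t']@c['R']
    return o+d*(h-o[2])/d[2]
def dep(c,u,v):
    u=int(round(u));v=int(round(v));p=c['range_z'][max(v-2,0):v+3,max(u-2,0):u+3]; p=p[p>0]
    return np.median(p) if p.size else 0
def cloud(c,mask):
    vs,us=np.nonzero(mask&(c['range_z']>0)); 
    K=np.array([[c['fx'],0,c['cx']],[0,c['fy'],c['cy']],[0,0,1.]])
    r=cv2.undistortPoints(np.stack([us,vs],1).astype(float)[:,None],K,np.array([c['k1'],0,0,0,0.]))[:,0]
    z=c['range_z'][vs,us][:,None]
    return (np.hstack([r,np.ones_like(z)])*z-c['t'])@c['R']
def save(c,n): cv2.imwrite('pics/'+n,c['color'][:,:,::-1])
E
python3 - <<'E'
from h import *
np.set_printoptions(precision=3,suppress=True)
print(tcp_to_tips, state())
for n in('top','scene'):
    c=read_camera(n); save(c,n+'0.png')
    print(n,'cam at',-c['t']@c['R'])
    for t in['offcut_mid','dust_port','ring_grip','tray_in','dowel_can','sanding_block','mallet']:
        for s in spot_point(t,c)[:2]:
            u,v=s['xy'];z=dep(c,u,v); print(t,s['score'],np.array(s['xy']),world(c,u,v,z) if z else None)
        S=silhouettes(t,c)[:1]
        for s in S:
            P=cloud(c,s['region']); print('   sil',s['score'],np.array(s['xy']),len(P),np.percentile(P,[2,50,98],axis=0).ravel() if len(P) else '')
E
```

```text
pics
0.022 {'clock': 0.0, 'q': array([-1.235,  0.053,  1.402,  0.   ,  1.689, -0.07 ]), 'joint_vel': array([-0.   ,  0.001,  0.   , -0.001,  0.   ,  0.   ]), 'effort': array([ -0.001, -38.166, -36.019,  -0.   ,   0.006,  -0.   ]), 'position': array([ 0.207, -0.482,  0.232]), 'tool_rot': array([-0.   ,  0.835, -0.55 , -0.001]), 'ft_force': array([-0.168, -0.314, -0.654]), 'wrist_torque': array([-0.028, -0.027,  0.049]), 'grip_width': 0.08526872106239058}
top cam at [ 0.276 -0.072  1.5  ]
offcut_mid 0.57 [291.9 240.5] [ 0.476 -0.005  0.069]
   sil 0.58 [289.1 242.1] 1010 [ 0.392 -0.033  0.018  0.471 -0.007  0.066  0.548  0.02   0.11 ]
dust_port 0.61 [284.7 213.2] [0.536 0.011 0.105]
   sil 0.81 [278.7 208.8] 2145 [ 0.494 -0.049  0.002  0.562  0.027  0.026  0.624  0.085  0.072]
ring_grip 0.75 [282.5 207.3] [0.55  0.017 0.102]
   sil 0.96 [279.3 208.5] 1232 [ 0.509 -0.035  0.021  0.563  0.025  0.031  0.607  0.069  0.081]
tray_in 0.57 [399.2 217.8] [ 0.542 -0.271  0.007]
   sil 0.97 [400.  216.3] 4971 [ 0.428 -0.341 -0.     0.549 -0.269  0.007  0.67  -0.194  0.032]
dowel_can 0.63 [207.5 2
[... 707 characters left out ...]
36  0.038  0.029  0.607  0.085  0.071]
ring_grip 0.8 [285.4 228.8] [0.547 0.022 0.06 ]
   sil 0.7 [281.6 237.7] 1042 [0.501 0.002 0.022 0.545 0.029 0.032 0.596 0.069 0.072]
tray_in 0.75 [364.5 199.5] [ 0.542 -0.254  0.008]
   sil 0.67 [364.3 195.6] 2979 [ 0.417 -0.341  0.003  0.551 -0.269  0.008  0.671 -0.188  0.03 ]
dowel_can 0.76 [275.8 344.8] [0.314 0.229 0.043]
   sil 0.55 [271.5 331.8] 1799 [0.31  0.181 0.002 0.333 0.221 0.069 0.379 0.249 0.12 ]
sanding_block 0.62 [379.3 256. ] [ 0.35  -0.106  0.036]
   sil 0.79 [376.6 251.9] 954 [ 0.327 -0.169  0.01   0.369 -0.11   0.035  0.418 -0.067  0.039]
   sil 0.44 [474.8 221.2] 195 [ 0.109 -0.402  0.006  0.274 -0.371  0.053  0.29   0.03   0.391]
```

```bash
python3 - <<'E'
from h import *
np.set_printoptions(precision=3,suppress=True)
a=cv2.imread('pics/top0.png')[140:380,160:480]; b=cv2.imread('pics/scene0.png')[140:380,180:500]
cv2.imwrite('pics/both.png',cv2.resize(np.vstack([a,b]),None,fx=1.9,fy=1.9,interpolation=3)[:,:]) if 0 else cv2.imwrite('pics/both.png',np.hstack([cv2.resize(a,(400,300)),cv2.resize(b,(400,300))]))
c=read_camera('top'); cs=read_camera('scene')
# offcut from both
for cc in(c,cs):
    s=silhouettes('offcut_mid',cc)[0]; m=cv2.erode(s['region'].astype(np.uint8),np.ones((3,3)))>0
    P=cloud(cc,m); med=np.median(P,0)
    for _ in range(4):
        d=P-P.mean(0); U,S,V=np.linalg.svd(d,full_matrices=False); P=P[abs(d@V[2])<2.5*max(np.std(d@V[2]),.001)]
    q=P-P.mean(0); a=q@V[0]; w=q@V[1]
    print('offcut len',V[0],'wide',V[1],'n',V[2],'ext',a.min(),a.max(),w.min(),w.max(),'ctr',P.mean(0)+V[0]*(a.min()+a.max())/2+V[1]*(w.min()+w.max())/2, 'tilt',np.degrees(np.arcsin(V[0][2])))
s=silhouettes('tray_in',c)[0]; P=cloud(c,s['region'])
r=cv2.minAreaRect(P[:,:2].astype(np.float32)); print('tray all',r)
F=P[abs(P[:,2]-.006)<.006]; r=cv2.minAreaRect(F[:,:2].astype(np.float32)); print('floor',r)
for cc in(c,cs):
    s=silhouettes('dust_port',cc)[0]; P=cloud(cc,s['region']|silhouettes('ring_grip',cc)[0]['region'])
    H=P[(P[:,2]>.062)&(P[:,2]<.08)]; print('handle top',len(H),np.median(H,0), cv2.minAreaRect(H[:,:2].astype(np.float32)))
    F=P[P[:,2]<.012]; print('flange',len(F),cv2.minEnclosingCircle(F[:,:2].astype(np.float32)))
E
```

```text
offcut len [-0.849 -0.176 -0.498] wide [ 0.203 -0.979  0.   ] n [ 0.488  0.101 -0.867] ext -0.09329578639170837 0.09756976709352676 -0.015981869386135057 0.015869117293977143 ctr [ 0.468 -0.007  0.064] tilt -29.88509554281944
offcut len [-0.848 -0.173 -0.501] wide [ 0.169 -0.984  0.054] n [ 0.503  0.038 -0.864] ext -0.09179023118818767 0.09162380414340053 -0.015524786896479245 0.01745122167038998 ctr [ 0.466 -0.006  0.064] tilt -30.068346500020915
tray all ((0.553187906742096, -0.2693764269351959), (0.26166316866874695, 0.13217829167842865), 13.289605140686035)
floor ((0.5525360107421875, -0.26925352215766907), (0.2606404721736908, 0.13069596886634827), 12.865299224853516)
handle top 124 [0.578 0.022 0.071] ((0.5417138934135437, 0.015005355700850487), (0.11946239322423935, 0.033936887979507446), 18.661941528320312)
flange 793 ((0.5581881403923035, 0.016618598252534866), 0.07733235508203506)
handle top 186 [0.56  0.02  0.069] ((0.5439581274986267, 0.016792353242635727), (0.10801631957292557, 0.01859964244067669), 8.244494438171387)
flange 542 ((0.5739409923553467, 0.013450196012854576), 0.09540314972400665)
```

View pics/both.png

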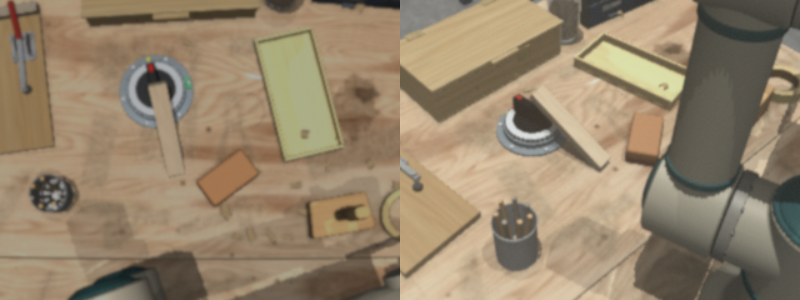

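View pics/scene0.png

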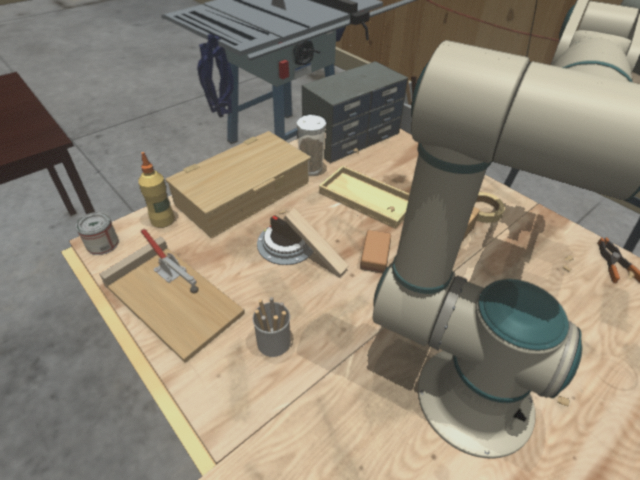

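The top view (left) shows the port at about (157,90), with the red handle end pointing up (+x). The bar leans on the handle's near end, the tray is on the right and the sanding block is lower right. The plane fit puts the bar's centre on its top face at (0.467, -0.007, 0.064), with a tilt of 30° and a yaw of 11.6°. That matches the expected height of 63 mm. I'll go up and over the mallet first.

>>> send_rows:
  series:
    - {"xyz": [0,0,0.045],"rot": [0,0,-4],"gripper": 0.085}
    - {"xyz": [0,0,0.045],"rot": [0,0,-4],"gripper": 0.085}
    - {"xyz": [0,0,0.04],"rot": [0,0,-3.6],"gripper": 0.085}
    - {"xyz": [0.018,0.04,0],"rot": [0,0,0],"gripper": 0.085}
    - {"xyz": [0.018,0.04,0],"rot": [0,0,0],"gripper": 0.085}

```text
clock: 2.45
position: [0.2418, -0.4021, 0.3639]
tool_rot: [-0.003, 0.771, -0.637, -0.002]
ft_force: [0.8, -0.1, -0.1]
grip_width: 0.0849
```

>>> send_rows:
  series:
    - {"xyz": [0.018,0.04,0],"rot": [0,0,0],"gripper": 0.085}
    - {"xyz": [0.018,0.04,0],"rot": [0,0,0],"gripper": 0.085}
    - {"xyz": [0.018,0.04,0],"rot": [0,0,0],"gripper": 0.085}
    - {"xyz": [0.018,0.04,0],"rot": [0,0,0],"gripper": 0.085}
    - {"xyz": [0.018,0.04,0],"rot": [0,0,0],"gripper": 0.085}

```text
clock: 2.95
position: [0.3333, -0.1945, 0.3652]
tool_rot: [-0.002, 0.769, -0.639, -0.0]
ft_force: [1.5, 0.3, 0.4]
grip_width: 0.0848
```

>>> send_rows:
  series:
    - {"xyz": [0.018,0.036,-0.028],"rot": [0,0,0],"gripper": 0.085}
    - {"xyz": [0.018,0.036,-0.028],"rot": [1.5,-7.35,0],"gripper": 0.085}
    - {"xyz": [0.018,0.036,-0.028],"rot": [1.5,-7.35,0],"gripper": 0.085}
    - {"xyz": [0.018,0.036,-0.028],"rot": [1.5,-7.35,0],"gripper": 0.085}
    - {"xyz": [0.018,0.036,-0.028],"rot": [1.5,-7.35,0],"gripper": 0.085}

```text
clock: 3.45
position: [0.4272, -0.0089, 0.2291]
tool_rot: [-0.213, 0.74, -0.614, 0.172]
ft_force: [0.3, 0.4, 0.4]
grip_width: 0.0854
```

```bash
cat > rep.py <<'E'
from h import *
from scipy.spatial.transform import Rotation as Ro
np.set_printoptions(precision=4,suppress=True)
def rep():
    s=state(); w,x,y,z=s['tool_rot']; M=Ro.from_quat([x,y,z,w]).as_matrix()
    print('t',s['clock'],'pos',s['position'],'toolx',M[:,0],'yaw',np.degrees(np.arctan2(M[1,0],M[0,0])),'toolz',M[:,2],'q',s['q'],'F',s['ft_force'],'T',s['wrist_torque'],'w',s['grip_width'])
    return s,M
E
python3 - <<'E'
from rep import *
s,M=rep()
c=read_camera('wrist'); save(c,'w1.png')
from scipy.spatial.transform import Rotation as Ro
g=silhouettes('offcut_mid',c)
print([(x['score'],x['xy']) for x in g],[(x['score'],x['xy'],world(c,*x['xy'],dep(c,*x['xy']))) for x in spot_point('offcut_mid',c)])
if g:
    P=cloud(c,cv2.erode(g[0]['region'].astype(np.uint8),np.ones((9,9)))>0)
    for _ in range(4):
        d=P-P.mean(0);V=np.linalg.svd(d[::7],full_matrices=False)[2];P=P[abs(d@V[2])<.004]
    q=P-P.mean(0);a=q@V[0];w=q@V[1]
    print(V,a.min(),a.max(),w.min(),w.max(),P.mean(0)+V[0]*(a.min()+a.max())/2+V[1]*(w.min()+w.max())/2)
# box near port
ct=read_camera('top');v,u=np.mgrid[0:480,0:640];P=cloud(ct,(u>200)&(u<420)&(v>100)&(v<230));B=P[(P[:,2]>.12)&(P[:,0]>.6)]
print('tall stuff',len(B),B.min(0) if len(B) else'',B.max(0) if len(B) else '')
E
```

```text
t 3.45 pos [ 0.4272 -0.0089  0.2291] toolx [ 0.1877 -0.9822 -0.0074] yaw -79.17887595081949 toolz [ 0.5165  0.1052 -0.8498] q [-0.2638 -0.6878  2.073   0.2507  1.2595  1.104 ] F [0.3035 0.4384 0.3586] T [-0.0487  0.2085  0.0326] w 0.08543560428528445
[(0.56, [327.1, 273.1]), (0.31, [302.5, 211.7])] [(0.88, [328.3, 284.8], array([ 0.4676, -0.0084,  0.0627]))]
[[-0.8477 -0.1736 -0.5013]
 [ 0.202  -0.9794 -0.0024]
 [-0.4906 -0.1033  0.8653]] -0.08327762491774231 0.09879256875072144 -0.013675178970039266 0.013170093537184525 [ 0.4676 -0.0068  0.0628]
tall stuff 1231 [ 0.7129 -0.3077  0.12  ] [0.8104 0.2167 0.1827]
```

View pics/w1.png

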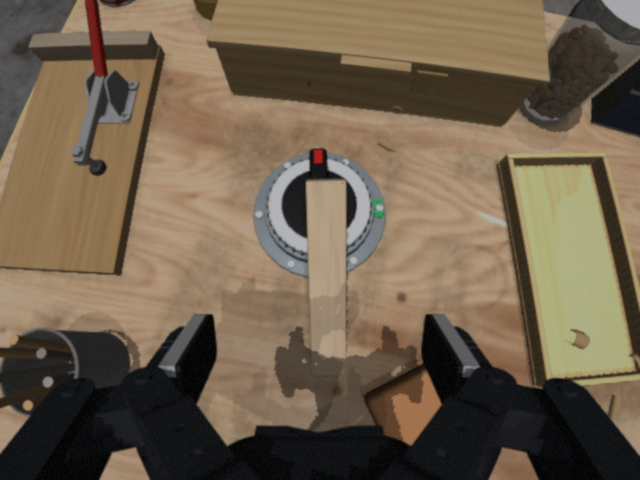

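The wrist view shows the bar at (327,270) between the jaws, clear of the block and the can. The wrist fit agrees with the overhead fit to within 1 mm, so I'll approach along the bar's normal.

>>> send_rows:
  series:
    - {"xyz": [-0.001,-0.004,-0.046],"rot": [-0.3,1.5,0.7],"gripper": 0.065}
    - {"xyz": [-0.001,-0.003,-0.046],"rot": [0,0,0],"gripper": 0.065}
    - {"xyz": [0.012,0.003,-0.022],"rot": [0,0,0],"gripper": 0.065}
    - {"xyz": [0,0,0],"rot": [0,0,0],"gripper": 0.065}

```text
clock: 4.05
position: [0.4439, -0.0201, 0.1294]
tool_rot: [-0.204, 0.747, -0.609, 0.171]
ft_force: [0.1, 0.1, 0.1]
grip_width: 0.0649
```

```bash
python3 -c "
from rep import *
s,M=rep()
print(np.array([.4646,-.0076,.068])-s['position'])"
```

```text
t 4.05 pos [ 0.4439 -0.0201  0.1294] toolx [ 0.1986 -0.98    0.0075] yaw -78.54232820388927 toolz [ 0.5038  0.0956 -0.8585] q [-0.2734 -0.5463  2.1835  0.2693  1.0295  1.012 ] F [0.0802 0.1452 0.1362] T [-0.0433  0.2833 -0.0082] w 0.06487823652153207
[ 0.0207  0.0125 -0.0614]
```

>>> send_rows:
  series:
    - {"xyz": [-0.004,0.007,-0.012],"rot": [0.3,0.6,0],"gripper": 0.065}
    - {"xyz": [0.012,0.003,-0.023],"rot": [0,0,0],"gripper": 0.065}
    - {"xyz": [0.012,0.003,-0.022],"rot": [0,0,0],"gripper": 0.065}
    - {"xyz": [0,0,0],"rot": [0,0,0],"gripper": 0.065}

```text
clock: 4.45
position: [0.4704, -0.0099, 0.0831]
tool_rot: [-0.205, 0.746, -0.61, 0.172]
ft_force: [-0.2, -0.9, 0.4]
grip_width: 0.0649
```

```bash
python3 -c "
from rep import *
s,M=rep()
print(np.array([.4646,-.0076,.068])-s['position'])"
```

```text
t 4.45 pos [ 0.4704 -0.0099  0.0831] toolx [ 0.1957 -0.9806  0.0069] yaw -78.7152827453918 toolz [ 0.5071  0.0952 -0.8566] q [-0.222  -0.3845  2.1741  0.272   0.8653  1.0243] F [-0.192  -0.86    0.4157] T [ 0.0225  0.2731 -0.0317] w 0.06491235220042536
[-0.0058  0.0023 -0.0151]
```

>>> send_rows:
  series:
    - {"xyz": [-0.004,0.002,-0.01],"rot": [0,0,0],"gripper": 0.065}
    - {"xyz": [-0.002,0,-0.006],"rot": [0,0,0],"gripper": 0.065}
    - {"xyz": [0,0,0],"rot": [0,0,0],"gripper": 0.065}

```text
clock: 4.75
position: [0.4657, -0.0085, 0.0713]
tool_rot: [-0.206, 0.745, -0.61, 0.175]
ft_force: [0.3, 0.2, 0.3]
grip_width: 0.0651
```

>>> send_rows:
  series:
    - {"xyz": [0,0,0],"rot": [0,0,0],"gripper": 0.02}
    - {"xyz": [0,0,0],"rot": [0,0,0],"gripper": 0.02}
    - {"xyz": [0,0,0],"rot": [0,0,0],"gripper": 0.02}
    - {"xyz": [0,0,0],"rot": [0,0,0],"gripper": 0.02}
    - {"xyz": [0,0,0],"rot": [0,0,0],"gripper": 0.02}
  squeeze: 50

```text
clock: 5.25
position: [0.4664, -0.009, 0.0741]
tool_rot: [-0.207, 0.745, -0.609, 0.177]
ft_force: [-0.1, 0.3, -0.0]
grip_width: 0.0201
```

```bash
python3 -c "
from rep import *
s,M=rep()
print(np.array([.4646,-.0076,.068])-s['position'])
c=read_camera('scene');cv2.imwrite('pics/s2.png',cv2.resize(c['color'][160:320,220:420,::-1],None,fx=3,fy=3))"
```

```text
t 5.25 pos [ 0.4664 -0.009   0.0741] toolx [ 0.1952 -0.9807  0.0112] yaw -78.74560635976955 toolz [ 0.5161  0.093  -0.8515] q [-0.2221 -0.3912  2.2015  0.2793  0.8351  1.0135] F [-0.1256  0.3031 -0.0044] T [-0.0787  0.2236 -0.0072] w 0.02013072939191287
[-0.0018  0.0014 -0.0061]
```

View pics/s2.png

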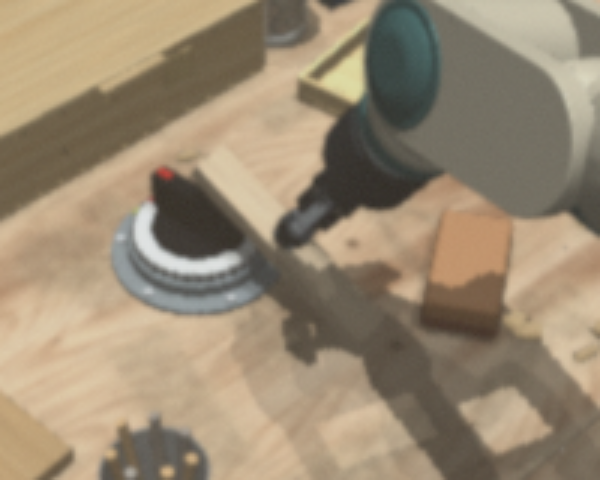

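>>> send_rows:
  series:
    - {"xyz": [-0.005,-0.001,0.009],"rot": [0,0,0],"gripper": 0.065}
    - {"xyz": [0,0,0],"rot": [0,0,0],"gripper": 0.065}
    - {"xyz": [0,0,0],"rot": [0,0,0],"gripper": 0.065}
    - {"xyz": [0,0,0],"rot": [0,0,0],"gripper": 0.065}

```text
clock: 5.7
position: [0.4613, -0.01, 0.0826]
tool_rot: [-0.207, 0.745, -0.609, 0.177]
ft_force: [0.1, 0.4, 0.3]
grip_width: 0.0651
```

```bash
cat > bar.py <<'E'
from rep import *
s,M=rep()
for n in('wrist','scene','top'):
    c=read_camera(n);
    if n=='wrist': save(c,'w%.0f.png'%(s['clock']*10))
    g=silhouettes('offcut_mid',c)
    if not g: print(n,'none');continue
    k=9 if n=='wrist' else 3
    P=cloud(c,cv2.erode(g[0]['region'].astype(np.uint8),np.ones((k,k)))>0)
    for _ in range(4):
        d=P-P.mean(0);V=np.linalg.svd(d[::3],full_matrices=False)[2];P=P[abs(d@V[2])<.004]
    q=P-P.mean(0);a=q@V[0];w=q@V[1]
    print(n,g[0]['score'],len(P),'\n',V,a.min(),a.max(),w.min(),w.max(),P.mean(0)+V[0]*(a.min()+a.max())/2+V[1]*(w.min()+w.max())/2)
E
python3 bar.py; ls pics
```

```text
t 5.7 pos [ 0.4613 -0.01    0.0826] toolx [ 0.1951 -0.9807  0.0108] yaw -78.74778286324604 toolz [ 0.5155  0.0932 -0.8518] q [-0.2285 -0.4255  2.2066  0.276   0.8655  1.0163] F [0.1077 0.3902 0.3457] T [-0.0197  0.1561 -0.01  ] w 0.06513960260719104
wrist 0.85 19355 
 [[-0.8473 -0.1782 -0.5003]
 [-0.2077  0.9782  0.0033]
 [ 0.4888  0.1067 -0.8659]] -0.0696492840594272 0.09492629891960588 -0.015339567849871697 0.015202135369182782 [ 0.4754 -0.0056  0.0673]
scene 0.81 353 
 [[-0.8431 -0.1916 -0.5025]
 [ 0.293  -0.9472 -0.1305]
 [-0.451  -0.2572  0.8547]] -0.09408960693319404 0.09067057792253912 -0.012309284403246877 0.013330749322475003 [ 0.4627 -0.0034  0.0627]
top 0.8 447 
 [[-0.8396 -0.1774 -0.5134]
 [-0.2312  0.972   0.0421]
 [ 0.4915  0.154  -0.8571]] -0.058655008743959 0.06032387528058554 -0.014301250996834897 0.015226138539839396 [ 0.499  -0.0004  0.0823]
both.png
s2.png
scene0.png
top0.png
w1.png
w57.png
```

>>> send_rows:
  series:
    - {"xyz": [0.006,0.002,-0.011],"rot": [0,0.6,0],"gripper": 0.065}
    - {"xyz": [0.005,0.001,-0.009],"rot": [0,0,0],"gripper": 0.065}
    - {"xyz": [0,0,0],"rot": [0,0,0],"gripper": 0.065}

```text
clock: 6.3
position: [0.4728, -0.007, 0.0625]
tool_rot: [-0.204, 0.746, -0.61, 0.173]
ft_force: [-0.8, 0.2, 0.2]
grip_width: 0.0649
```

```bash
python3 -c "
from rep import *
s,M=rep()
d=s['position']-np.array([.4676,-.007,.0628]);print('along n',d@[-.4895,-.104,.866],'across',d@[.203,-.979,0],'along',d@[.848,.176,.5])"
```

```text
t 6.3 pos [ 0.4728 -0.007   0.0625] toolx [ 0.1951 -0.9807  0.0091] yaw -78.74743008167094 toolz [ 0.5069  0.0929 -0.857 ] q [-0.21   -0.339   2.1862  0.2758  0.8063  1.0199] F [-0.8309  0.2202  0.2039] T [-0.0048  0.2898  0.0116] w 0.06491868748106262
along n -0.0028387518957543683 across 0.001019780585996605 along 0.00426575652440171
```

>>> send_rows:
  series:
    - {"xyz": [0,0,0],"rot": [0,0,0],"gripper": 0.02}
    - {"xyz": [0,0,0],"rot": [0,0,0],"gripper": 0.02}
    - {"xyz": [0,0,0],"rot": [0,0,0],"gripper": 0.02}
    - {"xyz": [0,0,0],"rot": [0,0,0],"gripper": 0.02}
  squeeze: 60

```text
clock: 6.7
position: [0.4727, -0.0072, 0.0635]
tool_rot: [-0.204, 0.746, -0.61, 0.173]
ft_force: [0.0, -0.6, -1.1]
grip_width: 0.0317
```

```bash
python3 -c "
from rep import *
s,M=rep()
d=s['position']-np.array([.4676,-.007,.0628]);print('along n',d@[-.4895,-.104,.866],'across',d@[.203,-.979,0],'along',d@[.848,.176,.5])"
```

```text
t 6.7 pos [ 0.4727 -0.0072  0.0635] toolx [ 0.1951 -0.9807  0.0095] yaw -78.74952654922336 toolz [ 0.5075  0.0927 -0.8567] q [-0.2105 -0.3418  2.1861  0.2754  0.8085  1.0201] F [ 0.0477 -0.5882 -1.1471] T [-0.0202  0.3188 -0.0308] w 0.03171889843969959
along n -0.0018742702648364704 across 0.001194594994176261 along 0.004641751409177296
```

>>> send_rows:
  series:
    - {"xyz": [0,0,0],"rot": [0,0,0],"gripper": 0.02}
    - {"xyz": [-0.005,0,0.02],"rot": [0,0,0],"gripper": 0.02}
    - {"xyz": [0,0,0.04],"rot": [0,0,0],"gripper": 0.02}
    - {"xyz": [0,0,0.04],"rot": [0,0,0],"gripper": 0.02}
    - {"xyz": [0,0,0.03],"rot": [0,0,0],"gripper": 0.02}

```text
clock: 7.2
position: [0.4627, -0.0064, 0.1908]
tool_rot: [-0.201, 0.746, -0.612, 0.168]
ft_force: [-0.0, -0.9, -0.9]
grip_width: 0.0312
```

```bash
python3 bar.py
```

```text
t 7.2 pos [ 0.4627 -0.0064  0.1908] toolx [ 0.1949 -0.9808  0.0045] yaw -78.76237679489627 toolz [ 0.4959  0.0946 -0.8632] q [-0.2141 -0.5263  2.0441  0.2196  1.1393  1.1166] F [-0.0467 -0.9151 -0.8806] T [-0.0711  0.2929 -0.0159] w 0.031167660676057675
wrist 0.92 23242 
 [[-0.8544 -0.1734 -0.4898]
 [-0.2052  0.9786  0.0115]
 [-0.4774 -0.1104  0.8717]] -0.060770987926802425 0.08454265975908574 -0.015731195268812226 0.015595195169144647 [ 0.4747 -0.0036  0.2   ]
scene 0.78 780 
 [[-0.8512 -0.1766 -0.4942]
 [ 0.1569 -0.9843  0.0814]
 [-0.5008 -0.0082  0.8655]] -0.09486846085943393 0.0904229231652757 -0.017090030207662386 0.017975860307929907 [ 0.4569 -0.0064  0.1939]
top 0.68 525 
 [[-0.8591 -0.1523 -0.4886]
 [ 0.1975 -0.9794 -0.042 ]
 [-0.4721 -0.1325  0.8715]] -0.04909843237085543 0.054411078804028574 -0.01567007627721169 0.015308161187331835 [0.495  0.001  0.2104]
```

>>> send_rows:
  series:
    - {"xyz": [0.016,-0.043,0],"rot": [-1.5,7.3,0],"gripper": 0.02}
    - {"xyz": [0.016,-0.043,0],"rot": [-1.5,7.3,0],"gripper": 0.02}
    - {"xyz": [0.016,-0.043,0],"rot": [-1.5,7.3,0],"gripper": 0.02}
    - {"xyz": [0.016,-0.043,0],"rot": [-1.5,7.3,0],"gripper": 0.02}
    - {"xyz": [0.016,-0.043,0],"rot": [0,0,1.8],"gripper": 0.02}

```text
clock: 8.0
position: [0.536, -0.222, 0.1747]
tool_rot: [0.008, 0.785, -0.619, -0.011]
ft_force: [0.9, 0.7, -0.3]
grip_width: 0.0314
```

```bash
python3 -c "
from rep import *
s,M=rep()"
```

```text
t 8.0 pos [ 0.536  -0.222   0.1747] toolx [ 0.2333 -0.9724 -0.0077] yaw -76.5109524249271 toolz [-0.0279  0.0012 -0.9996] q [-0.4511  0.2514  1.2959 -0.0111  1.62    0.8838] F [ 0.8597  0.6631 -0.274 ] T [-0.017  -0.0431  0.0124] w 0.03137075567460408
```

>>> send_rows:
  series:
    - {"xyz": [0.011,-0.023,-0.03],"rot": [0.3,-1.4,-0.4],"gripper": 0.02}
    - {"xyz": [0.011,-0.023,-0.03],"rot": [0,0,0],"gripper": 0.02}
    - {"xyz": [0,0,-0.03],"rot": [0,0,0],"gripper": 0.02}
    - {"xyz": [0,0,0],"rot": [0,0,0],"gripper": 0.02}

```text
clock: 8.4
position: [0.5569, -0.2741, 0.0712]
tool_rot: [-0.001, 0.782, -0.623, -0.009]
ft_force: [-0.7, 1.0, -2.0]
grip_width: 0.0313
```

```bash
python3 bar.py; python3 -c "
from h import *
c=read_camera('top'); s=silhouettes('tray_in',c)[0];P=cloud(c,s['region']);print(cv2.minAreaRect(P[:,:2].astype(np.float32)));save(c,'t3.png')
c=read_camera('wrist');save(c,'w3.png')"
```

```text
t 8.4 pos [ 0.5569 -0.2741  0.0712] toolx [ 0.2224 -0.9748 -0.0152] yaw -77.14867884400124 toolz [-0.0136  0.0125 -0.9998] q [-0.5187  0.4351  1.2793  0.0041  1.4452  0.8272] F [-0.7174  1.0364 -1.9691] T [0.0254 0.0168 0.0093] w 0.031307462471652885
wrist 0.67 23000 
 [[-0.9738 -0.2257  0.0269]
 [-0.2248  0.9738  0.0352]
 [-0.0341  0.0282 -0.999 ]] -0.060486672999104284 0.0836660352905423 -0.015651551105215458 0.015337500954388412 [ 0.5727 -0.2703  0.0728]
scene 0.63 203 
 [[-0.9732 -0.2296  0.0095]
 [ 0.2273 -0.9559  0.1861]
 [-0.0336  0.1833  0.9825]] -0.058955459287255534 0.06775644782720919 -0.013640987410163967 0.0191235172449727 [ 0.5787 -0.2668  0.0794]
top 0.78 53 
 [[-0.6233 -0.7777 -0.0815]
 [-0.5494  0.3613  0.7534]
 [ 0.5565 -0.5144  0.6525]] -0.019965773263992726 0.021323664865239855 -0.006708663927638419 0.007213623045240767 [ 0.5377 -0.2838  0.0851]
((0.5454291701316833, -0.269153356552124), (0.277466356754303, 0.12054887413978577), 15.212368965148926)
```

View pics/w3.png

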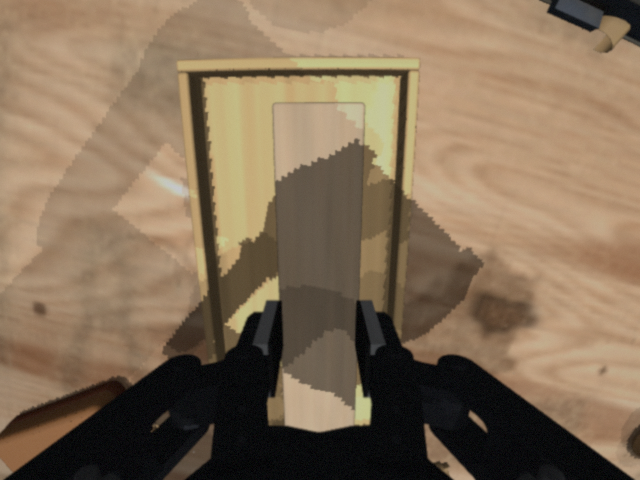

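The wrist view shows the bar at (318,260), parallel to the tray walls and inside the tray outline (columns 190–410). It's tilted by about 2°, so I'll level it and lower.

>>> send_rows:
  series:
    - {"xyz": [0,0.004,-0.018],"rot": [-1.5,-1.95,0],"gripper": 0.02}
    - {"xyz": [0,0,-0.015],"rot": [0,0,0],"gripper": 0.02}
    - {"xyz": [0,0,-0.007],"rot": [0,0,0],"gripper": 0.02}
    - {"xyz": [0,0,0],"rot": [0,0,0],"gripper": 0.02}

```text
clock: 9.25
position: [0.5618, -0.2715, 0.0417]
tool_rot: [-0.002, 0.782, -0.623, 0.022]
ft_force: [0.2, 0.2, -1.9]
grip_width: 0.0311
```

```bash
python3 bar.py | head -6
```

```text
t 9.25 pos [ 0.5618 -0.2715  0.0417] toolx [ 0.224  -0.9741  0.0311] yaw -77.050139307375 toolz [ 0.037  -0.0233 -0.999 ] q [-0.5083  0.4304  1.3488 -0.0024  1.3187  0.8365] F [ 0.237   0.2359 -1.9072] T [-0.012   0.0485  0.0035] w 0.031114076405334166
wrist 0.71 22955 
 [[-0.974  -0.2259 -0.0146]
 [-0.2257  0.9741 -0.0112]
 [-0.0168  0.0076  0.9998]] -0.060475269006077415 0.08371562856699315 -0.015512607853042334 0.015440401190788417 [ 0.5773 -0.2674  0.0439]
scene 0.57 192
```

>>> send_rows:
  series:
    - {"xyz": [-0.004,0.002,-0.008],"rot": [0.4,0.9,0],"gripper": 0.02}
    - {"xyz": [0,0,-0.006],"rot": [0,0,0],"gripper": 0.02}
    - {"xyz": [0,0,-0.004],"rot": [0,0,0],"gripper": 0.02}
    - {"xyz": [0,0,0],"rot": [0,0,0],"gripper": 0.02}

```text
clock: 9.95
position: [0.5584, -0.2701, 0.0244]
tool_rot: [-0.0, 0.782, -0.623, 0.015]
ft_force: [-0.1, 0.4, -1.4]
grip_width: 0.0314
```

```bash
python3 bar.py | head -6
```

```text
t 9.95 pos [ 0.5584 -0.2701  0.0244] toolx [ 0.224  -0.9743  0.0226] yaw -77.05055462407111 toolz [ 0.0235 -0.0178 -0.9996] q [-0.5082  0.4521  1.3573 -0.0043  1.303   0.8375] F [-0.1378  0.3555 -1.3698] T [-0.01   -0.0022  0.044 ] w 0.03137204074695811
wrist 0.67 23179 
 [[-0.9738 -0.2272 -0.0024]
 [-0.2272  0.9738 -0.0028]
 [ 0.0029 -0.0022 -1.    ]] -0.06093246934910016 0.08440367662033343 -0.015590290907204443 0.01551589592706369 [ 0.5737 -0.2662  0.0264]
scene 0.81 204
```

Level, with the top at 26 mm. It should sit at 24 mm, so I'll lower 2–3 mm, release with a limited opening, and rise.

>>> send_rows:
  series:
    - {"xyz": [0,0,-0.002],"rot": [0,0,0],"gripper": 0.02}
    - {"xyz": [0,0,0],"rot": [0,0,0],"gripper": 0.02}
    - {"xyz": [0,0,0],"rot": [0,0,0],"gripper": 0.05}
    - {"xyz": [0,0,0],"rot": [0,0,0],"gripper": 0.05}
    - {"xyz": [0,0,0],"rot": [0,0,0],"gripper": 0.05}

```text
clock: 10.75
position: [0.5597, -0.2708, 0.0248]
tool_rot: [-0.001, 0.782, -0.623, 0.017]
ft_force: [0.3, -0.0, 0.0]
grip_width: 0.0502
```

>>> send_rows:
  series:
    - {"xyz": [0,0,0.02],"rot": [0,0,0],"gripper": 0.05}
    - {"xyz": [0,0,0.05],"rot": [0,0,0],"gripper": 0.05}
    - {"xyz": [0,0,0.05],"rot": [0,0,8],"gripper": 0.05}
    - {"xyz": [0,0,0.04],"rot": [0,0,8],"gripper": 0.05}
    - {"xyz": [0,0.03,0.02],"rot": [0,0,8],"gripper": 0.06}

```text
clock: 11.25
position: [0.5555, -0.2407, 0.206]
tool_rot: [-0.001, 0.897, -0.442, 0.012]
ft_force: [0.6, -0.4, 0.1]
grip_width: 0.0599
```

```bash
python3 bar.py; python3 - <<'E'
from rep import *
for n in('top','scene'):
    c=read_camera(n)
    if n=='top': save(c,'t4.png'); s=silhouettes('tray_in',c)[0];P=cloud(c,s['region']);print(cv2.minAreaRect(P[:,:2].astype(np.float32)))
    P=cloud(c,silhouettes('dust_port',c)[0]['region']|silhouettes('ring_grip',c)[0]['region'])
    H=P[(P[:,2]>.060)&(P[:,2]<.08)]; print('handle top',len(H),np.median(H,0), cv2.minAreaRect(H[:,:2].astype(np.float32)))
    for s in spot_point('ring_grip',c): print(s['score'],s['xy'],onplane(c,*s['xy'],.07),onplane(c,*s['xy'],.05))
    for s in spot_point('dust_port',c): print(s['score'],s['xy'],onplane(c,*s['xy'],0))
E
```

```text
t 11.25 pos [ 0.5555 -0.2407  0.206 ] toolx [ 0.6088 -0.793   0.021 ] yaw -52.48701155602189 toolz [ 0.0223 -0.0093 -0.9997] q [-0.4707  0.269   1.2126  0.0018  1.6358  0.4454] F [ 0.5885 -0.3869  0.0589] T [ 0.0517 -0.0453 -0.    ] w 0.05986404836819184
wrist 0.75 5016 
 [[-0.9741 -0.2262 -0.001 ]
 [-0.2262  0.9741  0.0019]
 [-0.0006 -0.0021  1.    ]] -0.0821976883144022 0.09744185953322941 -0.013668507228604113 0.013535288090832803 [ 0.5547 -0.2697  0.0229]
scene 0.87 404 
 [[-0.9765 -0.2154  0.0007]
 [ 0.2127 -0.9641  0.1588]
 [-0.0335  0.1552  0.9873]] -0.08923664646776523 0.08243991752931441 -0.014371081164842994 0.018325894165492497 [ 0.5571 -0.2683  0.0239]
top none
((0.5326234698295593, -0.23707371950149536), (0.2668984830379486, 0.19440650939941406), 19.874094009399414)
handle top 271 [0.555  0.0172 0.0701] ((0.5560187101364136, 0.017334165051579475), (0.0900019109249115, 0.01773170940577984), 11.910334587097168)
0.72 [282.2, 210.8] [0.5481 0.0192 0.07  ] [0.5519 0.0205 0.05  ]
0.73 [286.3, 213.8] [0.5537 0.0133 0.    ]
handle top 255 [0.5495 0.0186 0.0693] ((0.5531188249588013, 0.016348615288734436), (0.09063677489757538, 0.020083939656615257), 13.224393844604492)
0.59 [284.4, 228.0] [0.5422 0.0282 0.07  ] [0.5593 0.0157 0.05  ]
0.73 [287.8, 245.4] [0.546  0.0176 0.    ]
```

The bar lies flat in the tray: its top is at 23–24 mm, its normal is vertical, and it is centred. The handle is centred at (0.5555, 0.017) with yaw 12°. Now over to the handle with the jaws at yaw 102°.

>>> send_rows:
  series:
    - {"xyz": [0,0.017,0],"rot": [0.5,1.2,8.4],"gripper": 0.06}
    - {"xyz": [0,0.017,0],"rot": [0,0,8.5],"gripper": 0.06}
    - {"xyz": [0,0.017,0],"rot": [0,0,8.5],"gripper": 0.06}
    - {"xyz": [0,0.017,0],"rot": [0,0,8.5],"gripper": 0.06}
    - {"xyz": [0,0.017,0],"rot": [0,0,8.5],"gripper": 0.06}

```text
clock: 12.6
position: [0.5545, -0.1526, 0.2012]
tool_rot: [-0.0, 0.996, -0.084, -0.003]
ft_force: [-0.4, -0.2, 0.8]
grip_width: 0.0603
```

>>> send_rows:
  series:
    - {"xyz": [0,0.017,0],"rot": [0,0,8.5],"gripper": 0.06}
    - {"xyz": [0,0.017,0],"rot": [0,0,8.5],"gripper": 0.06}
    - {"xyz": [0,0.017,0],"rot": [0,0,8.5],"gripper": 0.06}
    - {"xyz": [0,0.017,0],"rot": [0,0,8.5],"gripper": 0.06}
    - {"xyz": [0,0.017,0],"rot": [0,0,8.5],"gripper": 0.06}

```text
clock: 13.1
position: [0.5544, -0.064, 0.2017]
tool_rot: [0.001, 0.958, 0.287, -0.002]
ft_force: [-0.3, -0.7, -0.8]
grip_width: 0.0601
```

>>> send_rows:
  series:
    - {"xyz": [0,0.017,0],"rot": [0,0,8.5],"gripper": 0.06}
    - {"xyz": [0,0.017,0],"rot": [0,0,8.5],"gripper": 0.06}
    - {"xyz": [0,0.017,0],"rot": [0,0,8.5],"gripper": 0.06}
    - {"xyz": [0,0.017,0],"rot": [0,0,8.5],"gripper": 0.06}
    - {"xyz": [0,0.01,0],"rot": [0,0,8.5],"gripper": 0.06}

```text
clock: 13.6
position: [0.5543, 0.0182, 0.2024]
tool_rot: [0.002, 0.786, 0.618, -0.001]
ft_force: [0.5, -0.2, 0.3]
grip_width: 0.0597
```

```bash
python3 -c "
from rep import *
s,M=rep()"
```

```text
t 13.6 pos [0.5543 0.0182 0.2024] toolx [ 0.2352  0.9719 -0.0043] yaw 76.39858945461823 toolz [ 0.0012 -0.0047 -1.    ] q [-0.0314  0.1451  1.3615 -0.0047  1.6337 -1.3651] F [ 0.5223 -0.1542  0.2854] T [-0.043   0.0334 -0.0272] w 0.0597026823473302
```

>>> send_rows:
  series:
    - {"xyz": [0,0,-0.02],"rot": [0,0,8.5],"gripper": 0.06}
    - {"xyz": [0,0,-0.03],"rot": [0,0,8.5],"gripper": 0.06}
    - {"xyz": [0.001,-0.001,-0.03],"rot": [0,0,8.3],"gripper": 0.06}
    - {"xyz": [0,0,0],"rot": [0,0,0],"gripper": 0.06}

```text
clock: 14.0
position: [0.5557, 0.0194, 0.1221]
tool_rot: [0.003, 0.628, 0.778, 0.002]
ft_force: [0.5, -1.2, 0.5]
grip_width: 0.0602
```

```bash
python3 - <<'E'
from rep import *
s,M=rep()
c=read_camera('wrist'); cv2.imwrite('pics/w5.png',c['color'][:,:,::-1])
for s in spot_point('ring_grip',c): print(s['score'],s['xy'],onplane(c,*s['xy'],.07))
g=silhouettes('ring_grip',c)
P=cloud(c,g[0]['region']); H=P[(P[:,2]>.063)&(P[:,2]<.076)]; print(len(H),np.median(H,0),cv2.minAreaRect(H[:,:2].astype(np.float32)))
E
```

```text
t 14.0 pos [0.5557 0.0194 0.1221] toolx [-0.2119  0.9773 -0.0027] yaw 102.23612991700823 toolz [ 0.0071 -0.0013 -1.    ] q [-0.031   0.1954  1.4675 -0.001   1.4715 -1.8153] F [ 0.4798 -1.1627  0.5175] T [ 0.0005  0.0133 -0.0101] w 0.06021091972236425
0.8 [316.4, 260.8] [0.548  0.0166 0.07  ]
4370 [0.5502 0.0165 0.0686] ((0.5551786422729492, 0.017422838136553764), (0.08897313475608826, 0.017966261133551598), 11.314982414245605)
```

View pics/w5.png

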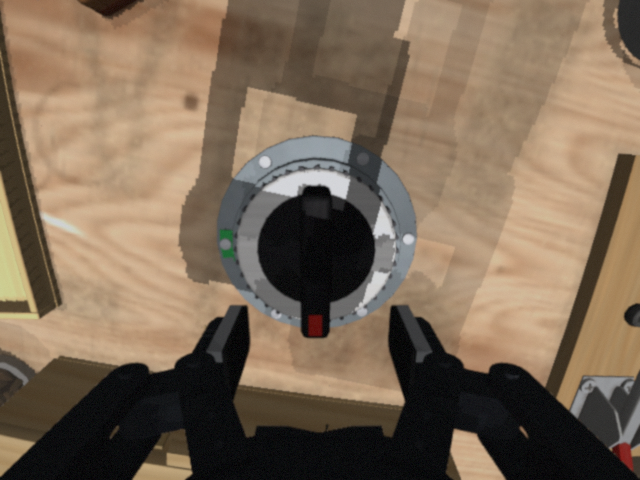

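The wrist view shows the handle at (316,262) centred between the jaws, with the red end at (316,325). It measures 89×18 mm at (0.555, 0.0175) with yaw 11.3°. I'll descend and grip it.

>>> send_rows:
  series:
    - {"xyz": [0,-0.002,-0.025],"rot": [0,0.4,-0.6],"gripper": 0.06}
    - {"xyz": [0,0,-0.022],"rot": [0,0,0],"gripper": 0.05}
    - {"xyz": [0,0,-0.012],"rot": [0,0,0],"gripper": 0.05}
    - {"xyz": [0,0,0],"rot": [0,0,0],"gripper": 0.05}

```text
clock: 14.55
position: [0.5636, 0.017, 0.0772]
tool_rot: [0.01, 0.638, 0.77, 0.007]
ft_force: [0.3, 0.4, 0.3]
grip_width: 0.0502
```

```bash
python3 -c "
from rep import *
s,M=rep()"
```

```text
t 14.55 pos [0.5636 0.017  0.0772] toolx [-0.186   0.9825 -0.007 ] yaw 100.71710266361109 toolz [ 0.0253 -0.0024 -0.9997] q [-0.0346  0.2465  1.5025 -0.0015  1.3673 -1.7923] F [0.2729 0.362  0.3137] T [0.0277 0.0478 0.0253] w 0.05020127881479246
```

>>> send_rows:
  series:
    - {"xyz": [-0.008,0,-0.008],"rot": [0.1,1.4,0.6],"gripper": 0.05}
    - {"xyz": [0,0,-0.012],"rot": [0,0,0],"gripper": 0.05}
    - {"xyz": [0,0,0],"rot": [0,0,0],"gripper": 0.05}

```text
clock: 14.85
position: [0.5567, 0.017, 0.0595]
tool_rot: [0.002, 0.634, 0.773, 0.001]
ft_force: [0.3, 0.4, -0.2]
grip_width: 0.0498
```

```bash
python3 -c "
from rep import *
s,M=rep()"
```

```text
t 14.85 pos [0.5567 0.017  0.0595] toolx [-0.1955  0.9807 -0.0013] yaw 101.2730411977916 toolz [ 0.0042 -0.0005 -1.    ] q [-0.0357  0.2639  1.5195 -0.0004  1.354  -1.8031] F [ 0.344   0.4485 -0.2059] T [ 0.0414 -0.0412 -0.0421] w 0.04980569228928441
```

>>> send_rows:
  series:
    - {"xyz": [-0.001,0,-0.004],"rot": [0,0,0],"gripper": 0.05}
    - {"xyz": [0,0,0],"rot": [0,0,0],"gripper": 0.01}
    - {"xyz": [0,0,0],"rot": [0,0,0],"gripper": 0.01}
    - {"xyz": [0,0,0],"rot": [0,0,0],"gripper": 0.01}
    - {"xyz": [0,0,0],"rot": [0,0,0],"gripper": 0.01}
  squeeze: 80

```text
clock: 15.35
position: [0.556, 0.0172, 0.0562]
tool_rot: [0.002, 0.634, 0.773, 0.002]
ft_force: [-0.4, 0.5, -1.1]
grip_width: 0.0159
```

```bash
python3 -c "
from rep import *
s,M=rep()"
```

```text
t 15.35 pos [0.556  0.0172 0.0562] toolx [-0.1953  0.9807 -0.0012] yaw 101.2624850229919 toolz [ 0.0052 -0.0002 -1.    ] q [-0.0354  0.2652  1.525  -0.0001  1.3462 -1.8028] F [-0.4273  0.4825 -1.0819] T [-0.0194 -0.0302  0.0032] w 0.015872026185951103
```

Gripped. Now I'll turn clockwise (negative z).

>>> send_rows:
  series:
    - {"xyz": [0,0,0],"rot": [0,0,-7],"gripper": 0.01}
    - {"xyz": [0,0,0],"rot": [0,0,-7],"gripper": 0.01}
    - {"xyz": [0,0,0],"rot": [0,0,-7],"gripper": 0.01}
    - {"xyz": [0,0,0],"rot": [0,0,-7],"gripper": 0.01}
    - {"xyz": [0,0,0],"rot": [0,0,-7],"gripper": 0.01}

```text
clock: 15.85
position: [0.5559, 0.0167, 0.0562]
tool_rot: [0.003, 0.843, 0.538, 0.0]
ft_force: [-0.5, -0.6, 0.4]
grip_width: 0.0155
```

```bash
python3 -c "
from rep import *
s,M=rep()"
```

```text
t 15.85 pos [0.5559 0.0167 0.0562] toolx [ 0.4221  0.9066 -0.0024] yaw 65.03340987561619 toolz [ 0.0037 -0.0044 -1.    ] q [-0.0342  0.2662  1.5239 -0.0043  1.3476 -1.1683] F [-0.4801 -0.6124  0.4497] T [0.0348 0.1746 0.1265] w 0.015542544053326382
```

>>> send_rows:
  series:
    - {"xyz": [0,0,0],"rot": [0,0,-7],"gripper": 0.01}
    - {"xyz": [0,0,0],"rot": [0,0,-7],"gripper": 0.01}
    - {"xyz": [0,0,0],"rot": [0,0,-7],"gripper": 0.01}
    - {"xyz": [0,0,0],"rot": [0,0,-4],"gripper": 0.01}
    - {"xyz": [0,0,0],"rot": [0,0,-4],"gripper": 0.01}

```text
clock: 16.35
position: [0.5557, 0.0164, 0.0562]
tool_rot: [0.003, 0.954, 0.298, -0.001]
ft_force: [-1.1, -0.2, 0.8]
grip_width: 0.0158
```

```bash
python3 -c "
from rep import *
s,M=rep()"
```

```text
t 16.35 pos [0.5557 0.0164 0.0562] toolx [ 0.8219  0.5697 -0.0034] yaw 34.72673151768609 toolz [ 0.0002 -0.0062 -1.    ] q [-0.0338  0.2681  1.5216 -0.0064  1.3515 -0.6385] F [-1.073  -0.1685  0.7965] T [0.0705 0.0736 0.1016] w 0.01578330846760067
```

>>> send_rows:
  series:
    - {"xyz": [0,0,0],"rot": [0,0,-4],"gripper": 0.01}
    - {"xyz": [0,0,0],"rot": [0,0,-4],"gripper": 0.01}

```text
clock: 16.55
position: [0.5556, 0.0164, 0.0562]
tool_rot: [0.003, 0.973, 0.229, -0.001]
ft_force: [-0.7, 0.5, -0.7]
grip_width: 0.0155
```

```bash
python3 -c "
from rep import *
s,M=rep()"
```

```text
t 16.55 pos [0.5556 0.0164 0.0562] toolx [ 0.8952  0.4457 -0.0038] yaw 26.468072859740072 toolz [-0.0009 -0.0066 -1.    ] q [-0.0336  0.2686  1.5209 -0.0068  1.3527 -0.4941] F [-0.6995  0.4713 -0.7488] T [0.0162 0.0572 0.4367] w 0.01554156578520609
```

>>> send_rows:
  series:
    - {"xyz": [0,0,0],"rot": [0,0,-4],"gripper": 0.01}
    - {"xyz": [0,0,0],"rot": [0,0,-3],"gripper": 0.01}

```text
clock: 16.75
position: [0.5555, 0.0163, 0.0562]
tool_rot: [0.003, 0.986, 0.167, -0.002]
ft_force: [-2.1, -0.0, -0.8]
grip_width: 0.0159
```

```bash
python3 -c "
from rep import *
s,M=rep()"
```

```text
t 16.75 pos [0.5555 0.0163 0.0562] toolx [ 0.9443  0.3291 -0.0041] yaw 19.2124241396631 toolz [-0.002  -0.0069 -1.    ] q [-0.0336  0.2692  1.5203 -0.0071  1.3539 -0.3674] F [-2.1108 -0.0219 -0.8475] T [0.0825 0.079  0.2356] w 0.015906688700765313
```

>>> send_rows:
  series:
    - {"xyz": [0,0,0],"rot": [0,0,-3],"gripper": 0.01}

```text
clock: 16.85
position: [0.5554, 0.0163, 0.0562]
tool_rot: [0.003, 0.99, 0.14, -0.002]
ft_force: [-1.5, -0.1, -0.1]
grip_width: 0.0158
```

```bash
python3 -c "
from rep import *
s,M=rep()"
```

```text
t 16.85 pos [0.5554 0.0163 0.0562] toolx [ 0.9607  0.2774 -0.0043] yaw 16.107469920376843 toolz [-0.0024 -0.0069 -1.    ] q [-0.0336  0.2694  1.5201 -0.0071  1.3544 -0.3132] F [-1.4585 -0.1104 -0.1311] T [0.0816 0.0405 0.1497] w 0.015789678474460424
```

>>> send_rows:
  series:
    - {"xyz": [0,0,0],"rot": [0,0,-3],"gripper": 0.01}

```text
clock: 16.95
position: [0.5554, 0.0163, 0.0562]
tool_rot: [0.003, 0.994, 0.113, -0.002]
ft_force: [-1.3, 0.5, 0.3]
grip_width: 0.0159
```

```bash
python3 -c "
from rep import *
s,M=rep()"
```

```text
t 16.95 pos [0.5554 0.0163 0.0562] toolx [ 0.9744  0.2249 -0.0043] yaw 12.99651605130662 toolz [-0.0029 -0.0069 -1.    ] q [-0.0336  0.2696  1.5198 -0.0071  1.3549 -0.2589] F [-1.3347  0.5204  0.3045] T [0.0259 0.0887 0.1095] w 0.01586347644161508
```

>>> send_rows:
  series:
    - {"xyz": [0,0,0],"rot": [0,0,-3],"gripper": 0.01}

```text
clock: 17.05
position: [0.5554, 0.0163, 0.0562]
tool_rot: [0.003, 0.996, 0.086, -0.002]
ft_force: [-0.5, 0.2, 0.3]
grip_width: 0.0156
```

```bash
python3 -c "
from rep import *
s,M=rep()"
```

```text
t 17.05 pos [0.5554 0.0163 0.0562] toolx [ 0.9852  0.1715 -0.0044] yaw 9.875521303745748 toolz [-0.0033 -0.0068 -1.    ] q [-0.0337  0.2698  1.5196 -0.0071  1.3553 -0.2045] F [-0.46    0.1685  0.2516] T [0.1076 0.06   0.0448] w 0.015589602863241729
```

>>> send_rows:
  series:
    - {"xyz": [0,0,0],"rot": [0,0,-3],"gripper": 0.01}

```text
clock: 17.15
position: [0.5554, 0.0164, 0.0562]
tool_rot: [0.003, 0.998, 0.059, -0.002]
ft_force: [-0.2, 0.3, -0.7]
grip_width: 0.0161
```

```bash
python3 -c "
from rep import *
s,M=rep()"
```

```text
t 17.15 pos [0.5554 0.0164 0.0562] toolx [ 0.993   0.1184 -0.0044] yaw 6.80271611001813 toolz [-0.0036 -0.0066 -1.    ] q [-0.0336  0.27    1.5193 -0.0069  1.3557 -0.1509] F [-0.1754  0.293  -0.6686] T [0.1886 0.0284 1.128 ] w 0.01605605898144598
```

Torque jumped from 0.04 to 1.13 N m, twice what the catch can give, so this is the hard stop. One small extra push will confirm it, then I'll let go.

>>> send_rows:
  series:
    - {"xyz": [0,0,0],"rot": [0,0,-1],"gripper": 0.01}
    - {"xyz": [0,0,0],"rot": [0,0,0],"gripper": 0.01}

```text
clock: 17.35
position: [0.5554, 0.0164, 0.0562]
tool_rot: [0.004, 0.999, 0.052, -0.002]
ft_force: [-0.8, -0.1, -0.0]
grip_width: 0.016
```

```bash
python3 -c "
from rep import *
s,M=rep()"
```

```text
t 17.35 pos [0.5554 0.0164 0.0562] toolx [ 0.9946  0.1039 -0.0044] yaw 5.964192844499478 toolz [-0.0037 -0.0075 -1.    ] q [-0.0331  0.27    1.5193 -0.0078  1.3558 -0.1355] F [-0.7837 -0.0993 -0.0402] T [0.0211 0.0345 1.1406] w 0.016001433284841757
```

>>> send_rows:
  series:
    - {"xyz": [0,0,0],"rot": [0,0,0],"gripper": 0.05}
    - {"xyz": [0,0,0],"rot": [0,0,0],"gripper": 0.05}
    - {"xyz": [0,0,0],"rot": [0,0,0],"gripper": 0.05}
    - {"xyz": [0,0,0.02],"rot": [0,0,0],"gripper": 0.05}
    - {"xyz": [0,0,0.03],"rot": [0,0,0],"gripper": 0.05}

```text
clock: 17.85
position: [0.553, 0.0161, 0.1029]
tool_rot: [0.003, 0.999, 0.051, -0.006]
ft_force: [0.0, -0.3, 0.9]
grip_width: 0.0501
```

>>> send_rows:
  series:
    - {"xyz": [0,0,0.04],"rot": [0,0,0],"gripper": 0.05}
    - {"xyz": [0,0,0.04],"rot": [0,0,0],"gripper": 0.05}
    - {"xyz": [0,0,0.03],"rot": [0,0,0],"gripper": 0.05}
    - {"xyz": [-0.02,0,0.02],"rot": [0,0,0],"gripper": 0.05}
    - {"xyz": [0,0,0],"rot": [0,0,0],"gripper": 0.05}

```text
clock: 18.35
position: [0.5332, 0.0156, 0.2432]
tool_rot: [0.003, 0.999, 0.05, -0.002]
ft_force: [0.0, 0.4, 0.6]
grip_width: 0.0497
```

```bash
python3 - <<'E'
from rep import *
s,M=rep()
c=read_camera('wrist'); save(c,'w6.png'); r=c
g=silhouettes('ring_grip',c)
P=cloud(c,g[0]['region']); H=P[(P[:,2]>.063)&(P[:,2]<.076)]; print(len(H),np.median(H,0),cv2.minAreaRect(H[:,:2].astype(np.float32)))
t=read_camera('scene'); save(t,'s6.png')
cv2.imwrite('pics/f6.png',np.hstack([cv2.resize(x['color'][:,:,::-1],(400,300)) for x in(r,t)]))
for n in['sanding_block','dowel_can','mallet']:
    for q in silhouettes(n,t)[:1]: print(n,q['score'],np.median(cloud(t,q['region']),0))
E
python3 bar.py
```

```text
t 18.35 pos [0.5332 0.0156 0.2432] toolx [ 0.9949  0.1004 -0.0042] yaw 5.760277289128205 toolz [-0.0036 -0.0066 -1.    ] q [-0.0364  0.0765  1.3543 -0.0068  1.7141 -0.1379] F [0.0284 0.4423 0.5856] T [0.0318 0.0428 0.0187] w 0.04971992722871557
1906 [0.5549 0.0212 0.0686] ((0.555363118648529, 0.018434200435876846), (0.01812027208507061, 0.0881190225481987), 8.417722702026367)
sanding_block 0.82 [ 0.3689 -0.1122  0.0349]
dowel_can 0.97 [0.3328 0.2204 0.0687]
t 18.65 pos [0.5327 0.0157 0.2371] toolx [ 0.9948  0.1005 -0.0141] yaw 5.771117174178359 toolz [-0.0135 -0.0063 -0.9999] q [-0.0363  0.0843  1.3584 -0.0069  1.7122 -0.138 ] F [-0.3843  0.508   0.0964] T [ 0.0279 -0.0067  0.0348] w 0.05011903829803558
wrist 0.98 365 
 [[-0.9732 -0.2301  0.0033]
 [-0.0073  0.0451  0.999 ]
 [ 0.23   -0.9721  0.0456]] -0.05043923372233121 0.05360484683726992 -0.004895658259062637 0.006587580637654239 [ 0.5858 -0.2468  0.0182]
scene 0.92 443 
 [[-0.9701 -0.2426 -0.0005]
 [ 0.241  -0.964   0.1122]
 [ 0.0277 -0.1087 -0.9937]] -0.09470571666080223 0.09201383577458899 -0.016198378562082356 0.01911735470754247 [ 0.55   -0.271   0.0241]
top 0.77 667 
 [[-0.9757 -0.2191 -0.    ]
 [ 0.219  -0.9751 -0.0355]
 [ 0.0077 -0.0346  0.9994]] -0.09268088748107343 0.09518495334045342 -0.015529319288519071 0.015748051179943226 [ 0.5548 -0.2702  0.0246]
```

View pics/f6.png

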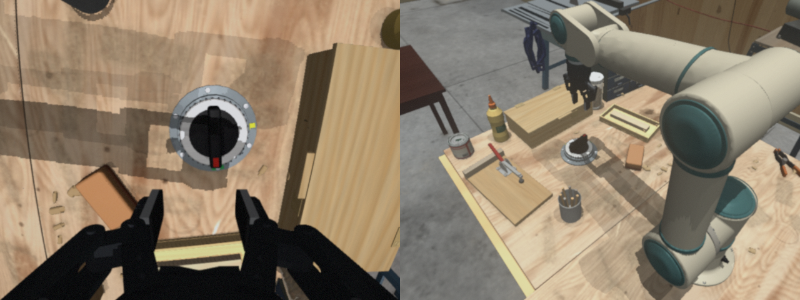

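The wrist view (left) shows the red handle end at (216,162), over the green mark. The scene view (right) shows the bar in the tray at (632,120) and the bystanders in place. The ring stayed put after release, so I'm handing in.

```bash
python3 -c "
from bench import *
print(finish_job())"
```

```text
the job is handed in; nothing more can be done
None
```

I laid the offcut flat in the scrap tray, then turned the ring clockwise to its hard stop and let go. The job was handed in at about 19 s of the 72 s allowed, and no verdict was reported.

- **Offcut:** The first grip closed just above the bar without moving it, so I opened, went deeper and got it on the second try. The last top and scene pictures show the bar level inside the tray, with its top at about 24 mm. That fits a floor at 6 mm plus the 18 mm bar.
- **Ring:** The catch resisted with up to about 0.44 N m, then eased to 0.04. At about 94.5° of tool turn the torque jumped to 1.13 N m, which is the hard stop. After I let go, the handle measured about 93° from where it started, with the red end at the green mark. The 2° difference from the tool angle is what the arm gave while pressing against the stop.
- **Bystanders:** The sanding block and dowel can measured where they started. The mallet was not detected in the last scene picture, so I did not re-measure it. The arm passed over it at the start with about 80 mm to spare.
- **Forces:** The wrist force stayed within a few newtons in every reading.

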